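# Load a drive cartridge into the enclosed test dock

## Task

Take the drive cartridge with the green cap out of the rack, feed it upright, contact end down, through the spring shutters in the top of the test dock, and press it gently but firmly down until it is fully home on the connector inside. The connector must not be forced, both shutters must be left shut over the cartridge, and the other cartridges and the things on the bench are left where they are.

Things in the scene. Friction and masses are not known exactly. Their poses are not given: they have to be found in the camera images.
- cartridge: The drive cartridge to load: grey upright slab 16 mm thick (its y), 70 mm wide (its x), 110 mm tall (its z, up), about 0.14 kg, with a green cap over its top 12 mm. Origin at the centre of its underside, which is the contact end. It fits the dock either way round (a half turn about z makes no difference).
- cartridge_top (a point): Centre of the cartridge's top edge, 110 mm above its origin: the place to press.
- spare_a: A cartridge of the same size with a white cap, standing in the rack; to be left alone. Origin at the centre of its underside.
- spare_b: Another cartridge with a white cap, standing in the rack; to be left alone. Origin at the centre of its underside.
- rack: Fixed black cartridge rack, 100 x 186 x 30 mm (x, y, z), origin at the centre of its underside. Three slots side by side along its y, 58 mm apart; each is 72.5 x 18.5 mm and 25 mm deep, its floor 5 mm above the bench, so a cartridge stands with its top 115 mm above the bench and must be raised straight up 25 mm to come free.
- dock: Fixed grey enclosed drive dock, 120 x 96 x 170 mm (x, y, z), origin at the centre of its underside. The slot is centred on it and takes the cartridge with its width along the dock's x and its thickness along y. Under the shutters is a loading throat 84 x 44 mm (x, y), straight to 42 mm below the top, room for closed fingers (best set along x); it then narrows over 13 mm to the guide slot.
- dock_mouth (a point): Centre of the dock's mouth, on its top face, 170 mm above the dock's origin. The drag of the shutters and of two sprung rollers in the guide slot holds a half-entered cartridge (foot 68 mm or more below the mouth) where it is let go, so it does not fall in; pushing it on with the fingers against that drag takes a steady 3 to 8 N.
- dock_guide (a point): Centre of the top of the guide slot (72.4 x 18 mm), 55 mm below the mouth. At its foot, out of sight, is the sprung connector on a height-set carriage: a cartridge fully home has its top edge 27 to 40 mm below the mouth; where exactly differs from dock to dock and must be felt, as a firm stop where the force climbs above the steady drag.
- shutter_left (a joint): Angle of the spring shutter on the +y side of the mouth, rad: 0 shut (level, just below the top face), growing to 1.45 as it is pushed down into the throat. It is 83 mm long and 21.5 mm wide, hinged along its outer edge 22 mm from the centre line, and springs shut by itself (about 1 to 2 N at the inner edge).
- shutter_right (a joint): The same for the shutter on the -y side.
- spool: Steel solder spool, 54 mm across, 42 mm high, standing on the bench; a bystander. Origin at the centre of its underside.
- vise: Small board vise on a round base 104 mm across, about 130 mm high, with green jaws; a bystander. Origin at the centre of its underside.
- plug (a joint): Travel of the stiffly sprung connector at the foot of the guide slot, m: 0 untouched, growing downwards as the cartridge's foot presses it, 1 mm for each 12 N on it. Pushing at the stop with 11 to 14 N in all (drag included), built up slowly, seats it; under 8 N on it (0.67 mm) it does not mate, over 20 N (1.67 mm) it is damaged. It eases back a little when let go; the cartridge stays home.

How it is judged:
On the way, in this order (a step that is already met when the one before it is completed fails the run):
1. the green-capped cartridge is upright with its foot through the shutters and in the dock (z of cartridge in the frame of dock_mouth below -0.04 m and horizontal distance between cartridge and dock_mouth below 0.012 m and angle between cartridge's own z axis and vertical below 0.15 rad), for 0.1 s.
2. it is pressed home: its top at least 25 mm below the dock's top and its foot pressed on the connector with at least 8 N (0.67 mm of its travel) (z of cartridge_top in the frame of dock_mouth below -0.0255 m and value of joint plug above 0.00067 m), for 0.1 s.
At the end, for the whole second after the job is handed in: The green-capped cartridge stands upright (within 0.08 rad) in the dock's guide slot, its top centred within 8 mm and at least 25 mm below the dock's top, at rest, after having been pressed on the connector with at least 8 N, and both shutters are shut over it (within 0.12 rad) (z of cartridge_top in the frame of dock_mouth below -0.0255 m and horizontal distance between cartridge_top and dock_mouth below 0.008 m and angle between cartridge's own z axis and vertical below 0.08 rad and linear speed of cartridge below 0.02 m/s and value of joint each of shutter_left, shutter_right below 0.12 rad); the robot touches nothing.
It fails at once if the connector is pressed with more than 20 N (1.67 mm of its travel) (value of joint plug above 0.00167 m).
It fails at once if the cartridge, or the arm or gripper, is rammed or jammed against the dock with more than 40 N (contact force between any of cartridge, the arm and dock above 40 N).
It fails at once if another cartridge is moved more than 10 mm (distance of any of spare_a, spare_b from where it was at the start of the episode above 0.01 m).
It fails at once if the spool or the vise is moved more than 15 mm (distance of any of spool, vise from where it was at the start of the episode above 0.015 m).
It also fails if it takes over 72 s, if anything falls off the work surface, if the arm or the gripper's body presses on something with over 40 N, if the wrist force passes 120 N, or if a joint passes its speed limit or range.

## Robot

A 6-joint arm with a two-finger parallel gripper is mounted at the origin on the work surface. World frame = base frame: x ahead of the robot, y to its left, z up, the work surface at z = 0. Lengths are in m, angles in rad, forces in N, time in s.
With the tool pointing down it reaches from about 0.375 to 0.975 m from the base axis. Payload 3.8 kg.
Tool frame: the origin (TCP) lies on the centre line of the jaws, within the pads' length; the fingertips stand 19 mm ahead of it and the grasp point (between the pads) is the TCP; y points along the fingers, x is the direction in which the jaws open and shut, and the axes are right-handed (so a half turn about y gives the same grasp; the last joint's range is limited). The gripper opens to 88 mm and grips with 3 to 60 N. Pads are 18 mm wide; open, the fingers measure 123 mm over their backs; the gripper's body (75 mm by 187 mm) begins 45 mm behind the grasp point.
Start: joints at [-1.292, 0.264, 1.604, -0, 1.274, -0.037], TCP at [0.21, -0.642, 0.222] pointing down, gripper open.
Joint ranges: [-2.63, 2.63], [-0.94, 2.18], [0.31, 2.57], [-1.31, 4.45], [0, 2.66], [-2.55, 2.55]. Speed limits (rad/s): [2.57, 2.57, 3.14, 3.14, 3.14, 3.14].

## Interface

Orientations are given as a unit quaternion [x, y, z, w].
In Python, from rig import r gives the robot as it stands.
- The arm moves only by the tool drive_tool, never from a script. Its argument "plan" is a list of rows, each a list of 6 numbers: the shift along the tool's x, y, z in m, then the turn, a rotation vector about the tool's x, y, z in degrees. A call has 1 to 8 rows; each row is the pose to reach, as a shift and turn from the pose measured when the call began, along the tool's axes at that moment; what a row does not reach only later rows make up. A row lasts 1/8 s, in which the tool goes at most 62.5 mm and 10.7 degrees, less where a joint would pass 70% of its speed; a pose out of reach is approached as far as the arm can. A call with a gripper value outside its range is refused whole. "grip" is the closure, from -1 (fully open) to 1 (shut), set as the call begins (left out, the last holds). The fingers move at their own pace and stop on an object; "force" is the grip in N (left out, the last holds). Time passes only in rows, so rows that repeat a pose let the fingers close. It gives the time, the measured TCP pose, the force and the opening at its end, in the units of the state.
- r.read_state(): the state, without advancing time (a new reading comes with each control period).
- r.grab_frame(name): name is "side" or "top"; returns a dict with "color" (384x512x3 uint8, red, green, blue), "z_map" (384x512 float32, m along the optical axis (not along the pixel's ray), 0 where there is no reading), "mtx" (3x3 intrinsics, pixels), "cam_to_world" (4x4, takes a point from camera to world coordinates). Camera axes: x right, y down, z forward; pixel columns grow to the right and rows downward; lengths in m; the calibration is good to about 2 mm. A picture is of the moment at which its call begins.
- r.hand_in(): hands the job in, once; it reports no verdict.
Trained networks look in the newest picture that a camera, given by its name, has taken for a name from the list of things; names that differ only in an ending like _2 or _b are one class to them, and where a whole thing is asked for, a point or a joint stands for the part that bears it (a point fixed in the world has none). Each returns a list of dicts, best first, with "confidence" (0 to 1); they miss things now and then, are a little off and sometimes report something else, mostly with a low value. They report only what shows in the picture. A call takes as long as a camera call.
- r.cut_out(camera, name): "mask" (384x512 bool, what is visible of it) and "position" ([column, row] in pixels, amid what is visible of it).
- r.place_of(camera, name): "position" ([column, row] in pixels: a listed point, or the origin of a listed thing).
The state is a dict: "time_s": time; "joint_pos": joint angles; "qvel": joint speeds; "tau": joint torques, N m; "position": TCP position; "tcp_rot": TCP orientation; "force": force on the tool from outside, world axes, zero at the start; "torque": the same for the moment, N m; "opening": finger opening in m.
Only numpy, scipy, OpenCV 4.12 (cv2) and the standard library are available. Lean on these libraries where they do the work, as an engineer would, in place of code of your own. Each camera call takes 0.05 s, during which the arm holds its last target. There are 200 camera calls.

## Working session

There is one attempt and no reset: what is moved stays moved. The work goes in short steps, Python scripts to look and compute and a tool call to move; the robot and the scene stay as the last step left them, time stands still between calls to the robot, and variables do not carry over. Pictures are saved under pics/ and viewed, about 8 in all and at most 12, crops included, and the job is handed in when it is done.

Besides the shell and the picture viewer there is one more tool, called by a JSON object that holds its "api" and its "payload", one argument or row to a line. drive_tool: Moves the arm, as the interface text tells. Its arguments: {"type":"object","properties":{"plan":{"type":"array","items":{"type":"array","items":{"type":"number"}}},"grip":{"type":"number"},"force":{"type":"number"}},"required":["plan"]}

```bash
ls; mkdir -p pics
cat > h.py <<'E'
import numpy as np, cv2
from rig import r
from scipy.spatial.transform import Rotation as R
def world(f, m=None):
    z=f["z_map"]; v,u=np.mgrid[:z.shape[0],:z.shape[1]]
    K=f["mtx"]; P=np.stack([(u-K[0,2])/K[0,0]*z,(v-K[1,2])/K[1,1]*z,z],-1)
    T=np.array(f["cam_to_world"]); return P@T[:3,:3].T+T[:3,3]
def ray_at(f,uv,zw):
    K=f["mtx"];T=np.array(f["cam_to_world"])
    d=T[:3,:3]@np.array([(uv[0]-K[0,2])/K[0,0],(uv[1]-K[1,2])/K[1,1],1]); o=T[:3,3]
    return o+d*(zw-o[2])/d[2]
E
python3 - <<'E'
from h import *
print(r.read_state())
ims=[]
for c in ("top","side"):
    f=r.grab_frame(c); ims.append(f["color"]); W=world(f)
    print(c,np.round(f["cam_to_world"],3).tolist())
    for n in ("cartridge","spare_a","rack","dock","spool","vise"):
        for d in r.cut_out(c,n)[:3]:
            m=d["mask"]&(f["z_map"]>0); p=W[m]
            print(n,round(d["confidence"],2),np.round(d["position"]),m.sum(),np.round(np.percentile(p,[3,50,97],axis=0),3).tolist() if m.any() else '')
    for n in ("dock_mouth","cartridge_top","cartridge","rack","dock"):
        for d in r.place_of(c,n)[:2]: 
            z={"dock_mouth":.17,"cartridge_top":.115,"cartridge":.005}.get(n,0)
            print("pt",n,round(d["confidence"],2),np.round(d["position"],1),ray_at(f,d["position"],z).round(4))
    cv2.imwrite(f"pics/{c}0.png",f["color"][...,::-1])
E
```

```text
pics
{'time_s': 0.0, 'joint_pos': array([-1.29193000e+00,  2.64717034e-01,  1.60533890e+00, -1.82771018e-06,
        1.27369121e+00, -3.69232090e-02]), 'qvel': array([-0.00119653,  0.00026265,  0.00041113,  0.0002296 , -0.00028507,
       -0.00028008]), 'tau': array([ 6.67018976e-04, -5.02118003e+01, -3.56876171e+01,  7.28495722e-02,
        2.92912225e-02, -2.08358479e-04]), 'position': array([ 0.20941485, -0.64092701,  0.22093133]), 'tcp_rot': array([-0.57193058,  0.41576016, -0.41456003,  0.57286899]), 'force': array([0.15104158, 0.80069838, 0.40920229]), 'torque': array([-0.02916806, -0.03782662,  0.06384583]), 'opening': 0.08794832850019857}
top [[0.002, -0.998, 0.069, 0.493], [-1.0, -0.002, 0.003, 0.086], [-0.003, -0.069, -0.998, 1.17], [0.0, 0.0, 0.0, 1.0]]
cartridge 0.86 [406. 197.] 561 [[0.518, -0.282, 0.026], [0.551, -0.254, 0.097], [0.585, -0.251, 0.12]]
spare_a 0.88 [380. 198.] 485 [[0.519, -0.21, 0.032], [0.552, -0.196, 0.105], [0.585, -0.193, 0.12]]
spare_a 0.63 [354. 197.] 447 [[0.522, -0.152, 0.029], [0.556, -0.139, 0.113], [0.59, -0.135, 0.12]]
rack 0.95 [365. 204.] 
[... 1292 characters left out ...]
 [[0.706, 0.002, 0.002], [0.727, 0.017, 0.041], [0.754, 0.046, 0.045]]
spool 0.39 [278. 262.] 597 [[0.523, -0.155, 0.053], [0.555, -0.152, 0.096], [0.589, -0.138, 0.118]]
vise 0.94 [194. 154.] 846 [[0.333, 0.328, 0.007], [0.374, 0.358, 0.044], [0.414, 0.419, 0.127]]
vise 0.42 [280. 279.] 699 [[0.52, -0.213, 0.046], [0.552, -0.21, 0.093], [0.586, -0.195, 0.117]]
pt dock_mouth 0.77 [258.6 145.7] [0.5717 0.2112 0.17  ]
pt cartridge_top 0.61 [286.9 293.7] [ 0.5547 -0.2613  0.115 ]
pt cartridge 0.58 [282.7 321.5] [ 0.5505 -0.2647  0.005 ]
pt cartridge 0.48 [197.2 161.7] [0.3839 0.3754 0.005 ]
pt rack 0.66 [278.1 299.6] [ 0.5526 -0.2026  0.    ]
pt dock 0.85 [261.6 186.9] [ 0.5844  0.2161 -0.    ]
```

```bash
cat >> h.py <<'E'
def rects(c,f=None):
    f=f or r.grab_frame(c); W=world(f); z=W[...,2]
    def fit(m,name):
        p=W[m][:,:2]
        if len(p)<20: print(name,len(p)); return
        (cx,cy),(w,h),a=cv2.minAreaRect((p*1000).astype(np.float32))
        print(c,name,"c",round(cx,1),round(cy,1),"wh",round(w,1),round(h,1),"ang",round(a,2),"z",round(float(np.median(z[m])),4),len(p))
    x,y=W[...,0],W[...,1]
    fit((z>.16)&(z<.18)&(x>.48)&(x<.68)&(y>.11)&(y<.29),"dock")
    for y0 in (-.262,-.204,-.146): fit((z>.108)&(z<.125)&(abs(y-y0)<.025)&(x>.48)&(x<.62),"cart")
    return f,W
E
python3 - <<'E'
from h import *
f,W=rects("top"); g,_=rects("side")
a=cv2.resize(f["color"][100:290,120:440],(800,475),interpolation=cv2.INTER_CUBIC)
cv2.imwrite("pics/a1.png",a[...,::-1])
cv2.imwrite("pics/a2.png",cv2.resize(g["color"],(800,600))[...,::-1])
E
```

```text
top dock c 576.0 200.1 wh 122.1 97.8 ang 5.93 z 0.1717 2458
top cart c 549.3 -260.8 wh 17.9 69.7 ang 86.77 z 0.1166 247
top cart c 552.6 -202.2 wh 17.7 67.6 ang 88.68 z 0.1166 236
top cart c 555.9 -144.9 wh 16.7 70.0 ang 86.73 z 0.1165 239
side dock c 577.6 201.3 wh 123.5 105.7 ang 6.61 z 0.17 945
side cart c 550.5 -260.4 wh 20.3 70.1 ang 87.73 z 0.115 264
side cart c 553.8 -203.6 wh 18.9 70.0 ang 86.02 z 0.1151 234
side cart c 557.2 -145.3 wh 18.5 69.8 ang 86.65 z 0.1149 210
```

View pics/a1.png

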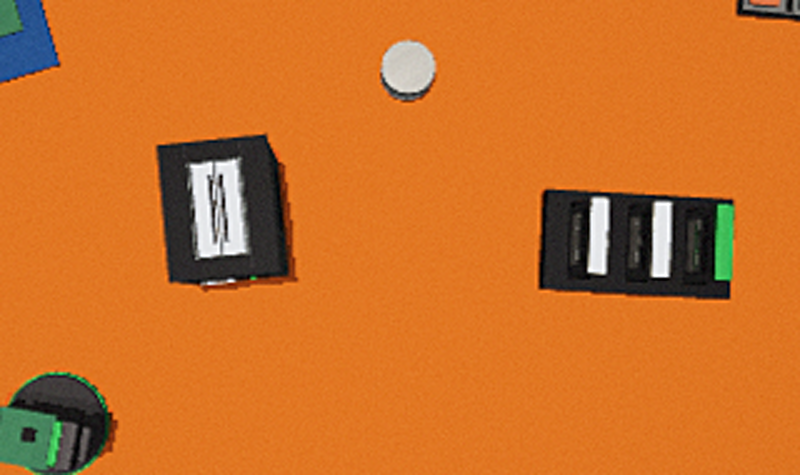

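View pics/a2.png

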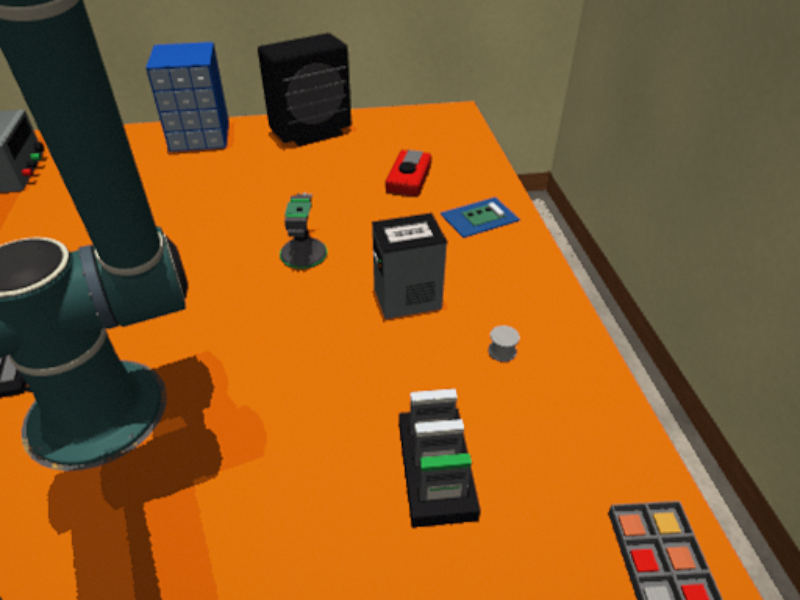

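```bash
cat >> h.py <<'E'
def rel(pos,yaw=None,quiet=False):
    "shift/turn to world TCP pos, tool y down, jaw axis (tool x) at yaw deg mod 180"
    s=r.read_state(); A=R.from_quat(s["tcp_rot"]).as_matrix()
    print("t",round(s["time_s"],2),"pos",s["position"].round(4),"x",A[:,0].round(3),"y",A[:,1].round(3),"jawyaw",round(np.degrees(np.arctan2(A[1,0],A[0,0])),2),"F",s["force"].round(2),"op",round(s["opening"],4),"j6",s["joint_pos"].round(2)[-1])
    if pos is None: return
    print("shift",(A.T@(np.array(pos)-s["position"])).round(4))
    for k in (0,180):
        if yaw is None: break
        a=np.radians(yaw+k); x=np.array([np.cos(a),np.sin(a),0]); y=np.array([0,0,-1.])
        B=np.stack([x,y,np.cross(x,y)],1)
        print("turn",k,np.degrees(R.from_matrix(A.T@B).as_rotvec()).round(2))
E
python3 -c "
from h import *
rel([.550,-.2607,.17],86.7)"
```

```text
t 1.3 pos [ 0.2096 -0.6416  0.2222] x [ 0.311 -0.951 -0.   ] y [-0. -0. -1.] jawyaw -71.9 F [ 0.61  0.51 -0.18] op 0.0884 j6 -0.04
shift [-0.2564  0.0522  0.4418]
turn 0 [  -0.  -158.6   -0. ]
turn 180 [ 0.  21.4 -0. ]
```

{"api": "drive_tool", "payload": {
  "plan": [
    [-0.03,0.0,0.055,0,3,0],
    [-0.06,0.0,0.11,0,6,0],
    [-0.1,0.0,0.17,0,9,0],
    [-0.14,0.0,0.235,0,12,0],
    [-0.18,0.01,0.3,0,15,0],
    [-0.215,0.02,0.365,0,18,0],
    [-0.245,0.02,0.42,0,20,0],
    [-0.2564,0.02,0.4418,0,21.4,0]
  ],
  "grip": 0.1,
  "force": 25
}}

```text
time_s: 2.3
position: [0.5428, -0.2677, 0.2027]
tcp_rot: [0.485, -0.514, 0.515, -0.485]
force: [0.8, -0.5, 0.3]
opening: 0.0399
```

```bash
python3 -c "
from h import *
rel([.550,-.2607,.102],86.7)"
```

```text
t 2.3 pos [ 0.5428 -0.2677  0.2027] x [-0.059 -0.998  0.   ] y [ 0. -0. -1.] jawyaw -93.36 F [ 0.76 -0.54  0.33] op 0.0399 j6 1.13
shift [-0.0075  0.1007  0.0067]
turn 0 [-3.0000e-02  1.7994e+02 -3.0000e-02]
turn 180 [-0.02 -0.06  0.02]
```

{"api": "drive_tool", "payload": {
  "plan": [
    [-0.0075,0.0,0.0067,0,0,0],
    [-0.0075,0.0,0.0067,0,0,0],
    [-0.0075,0.03,0.0067,0,0,0],
    [-0.0075,0.06,0.0067,0,0,0],
    [-0.0075,0.08,0.0067,0,0,0],
    [-0.0075,0.095,0.0067,0,0,0],
    [-0.0075,0.1007,0.0067,0,0,0],
    [-0.0075,0.1007,0.0067,0,0,0]
  ]
}}

```text
time_s: 3.3
position: [0.5501, -0.261, 0.1022]
tcp_rot: [0.485, -0.514, 0.515, -0.485]
force: [-0.3, 0.0, 1.0]
opening: 0.0395
```

```bash
python3 -c "
from h import *
rel([.550,-.2607,.102],86.7)
f,_=rects('side')
cv2.imwrite('pics/b.png',cv2.resize(f['color'][230:360,210:380],(800,612))[...,::-1][:600])"
```

```text
t 3.3 pos [ 0.5501 -0.261   0.1022] x [-0.059 -0.998  0.   ] y [ 0.001 -0.    -1.   ] jawyaw -93.37 F [-0.25  0.05  1.02] op 0.0395 j6 1.15
shift [-0.0003  0.0002 -0.0001]
turn 0 [-4.0000e-02  1.7993e+02 -5.0000e-02]
turn 180 [-0.03 -0.07  0.02]
side dock c 575.0 199.0 wh 114.0 103.6 ang 6.4 z 0.17 719
side cart c 522.9 -260.8 wh 16.2 14.7 ang 82.68 z 0.1147 51
side cart c 552.1 -204.8 wh 17.3 66.1 ang 83.95 z 0.115 80
side cart c 527.6 -144.1 wh 18.4 9.6 ang 79.87 z 0.1146 35
```

View pics/b.png

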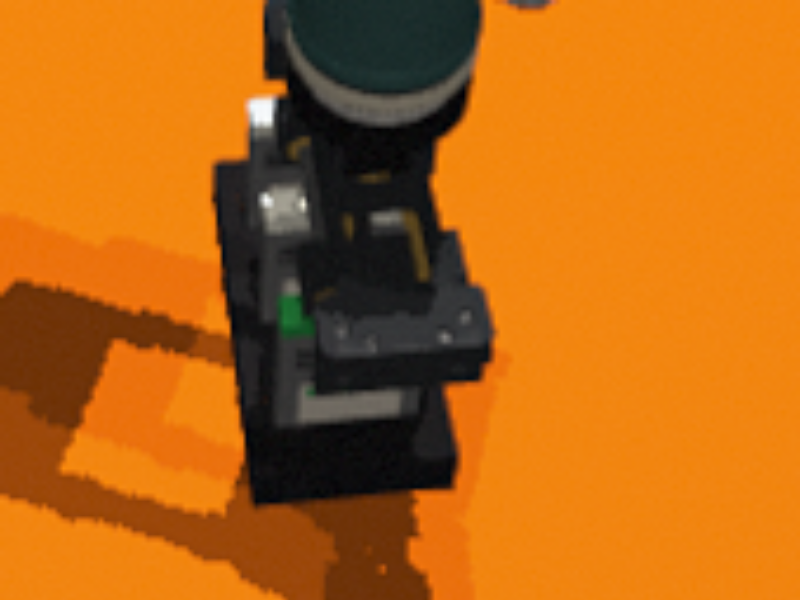

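The crop shows the gripper over the green cartridge (cap visible at crop 295,312), with the spares clear. Next I close the fingers.

{"api": "drive_tool", "payload": {
  "plan": [
    [0,0,0,0,0,0],
    [0,0,0,0,0,0],
    [0,0,0,0,0,0],
    [0,0,0,0,0,0],
    [0,-0.01,0,0,0,0],
    [0,-0.02,0,0,0,0],
    [0,-0.03,0,0,0,0],
    [0,-0.04,0,0,0,0]
  ],
  "grip": 1,
  "force": 30
}}

```text
time_s: 4.35
position: [0.5507, -0.2612, 0.1439]
tcp_rot: [0.485, -0.514, 0.515, -0.485]
force: [-0.1, 0.1, 0.0]
opening: 0.0006
```

{"api": "drive_tool", "payload": {
  "plan": [
    [0,-0.03,0,0,0,0],
    [0,-0.07,0,0,0,0],
    [0,-0.11,0,0,0,0],
    [0,-0.15,0,0,0,0],
    [0,-0.17,0,0,0,0],
    [0,-0.18,0,0,0,0],
    [0,-0.18,0,0,0,0]
  ]
}}

```text
time_s: 5.22
position: [0.5502, -0.2609, 0.3235]
tcp_rot: [0.485, -0.514, 0.515, -0.485]
force: [-0.1, 0.2, 0.5]
opening: 0.0003
```

```bash
python3 -c "
from h import *
rel([.5768,.2005,.34],95.9)
f=r.grab_frame('side'); 
for d in r.cut_out('side','cartridge')[:2]:
    m=d['mask']; print(d['confidence'],d['position'],m.sum(),np.percentile(world(f)[m&(f['z_map']>0)],[3,50,97],axis=0).round(3).tolist())
cv2.imwrite('pics/c.png',cv2.resize(f['color'][130:320,180:420],(800,600))[...,::-1])"
```

```text
t 5.22 pos [ 0.5502 -0.2609  0.3235] x [-0.059 -0.998  0.001] y [ 0.002 -0.001 -1.   ] jawyaw -93.36 F [-0.14  0.18  0.47] op 0.0003 j6 1.15
shift [-0.4621 -0.017  -0.0005]
turn 0 [-1.0000e-01  1.7074e+02 -1.4000e-01]
turn 180 [-0.09 -9.26  0.07]
0.58 [285.7, 306.7] 910 [[0.516, -0.271, 0.029], [0.549, -0.268, 0.085], [0.584, -0.253, 0.117]]
```

View pics/c.png

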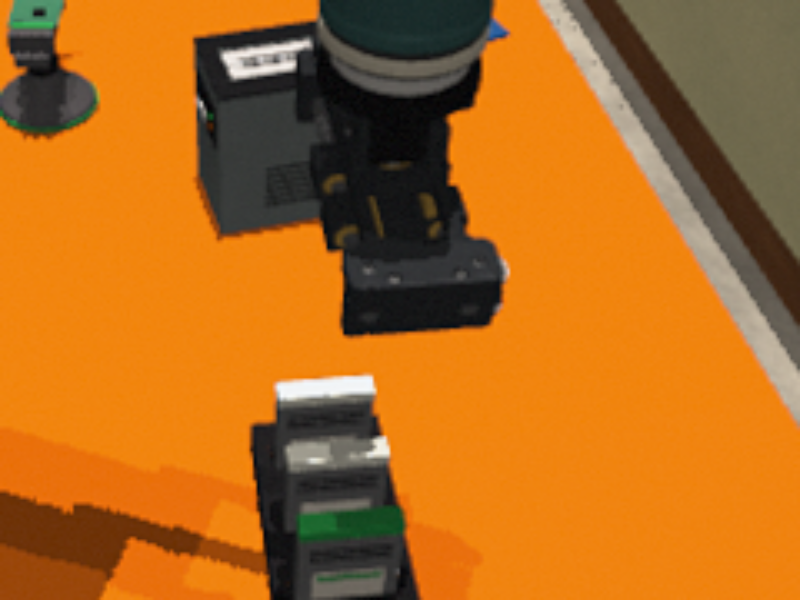

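The fingers closed empty: I lifted before they reached the cartridge, which still stands in its slot (green cap at crop 350,522). I'll open and retry, checking the closure before lifting.

{"api": "drive_tool", "payload": {
  "plan": [
    [0,0.0,0,0,0,0],
    [0,0.02,0,0,0,0],
    [0,0.05,0,0,0,0],
    [0,0.08,0,0,0,0],
    [0,0.11,0,0,0,0],
    [0,0.13,0,0,0,0],
    [0,0.14,0,0,0,0],
    [0,0.14,0,0,0,0]
  ],
  "grip": 0.1
}}

```text
time_s: 6.32
position: [0.5492, -0.2604, 0.1811]
tcp_rot: [-0.485, 0.515, -0.514, 0.485]
force: [0.5, 0.5, 0.2]
opening: 0.0402
```

```bash
python3 -c "
from h import *
rel([.550,-.2607,.102],86.7)
rects('side');rects('top')"
```

```text
t 6.33 pos [ 0.5492 -0.2604  0.1811] x [-0.059 -0.998 -0.001] y [-0.002  0.001 -1.   ] jawyaw -93.36 F [0.49 0.52 0.18] op 0.0402 j6 1.15
shift [0.0003 0.0791 0.0009]
turn 0 [5.0000e-02 1.7994e+02 1.6000e-01]
turn 180 [ 0.1  -0.06 -0.03]
side dock c 550.8 198.1 wh 68.7 101.2 ang 5.09 z 0.17 488
side cart c 551.1 -261.3 wh 19.2 70.1 ang 88.37 z 0.1151 262
side cart c 532.8 -202.4 wh 18.0 27.4 ang 86.78 z 0.1147 90
side cart c 557.2 -145.4 wh 17.9 69.5 ang 86.07 z 0.1151 101
top dock c 576.1 200.2 wh 122.0 98.0 ang 5.87 z 0.1716 2451
top cart c 519.6 -257.4 wh 17.4 14.6 ang 48.06 z 0.1163 39
top cart c 552.5 -202.8 wh 17.6 67.6 ang 87.1 z 0.1168 237
top cart c 556.0 -145.1 wh 17.2 70.3 ang 87.0 z 0.117 236
```

{"api": "drive_tool", "payload": {
  "plan": [
    [0.0003,0.02,0.0009,0,0,0],
    [0.0003,0.04,0.0009,0,0,0],
    [0.0003,0.06,0.0009,0,0,0],
    [0.0003,0.073,0.0009,0,0,0],
    [0.0003,0.079,0.0009,0,0,0],
    [0.0003,0.079,0.0009,0,0,0]
  ]
}}

```text
time_s: 7.18
position: [0.5511, -0.2612, 0.1034]
tcp_rot: [0.485, -0.514, 0.515, -0.485]
force: [-0.1, -1.0, 1.0]
opening: 0.0399
```

{"api": "drive_tool", "payload": {
  "plan": [
    [0,0,0,0,0,0],
    [0,0,0,0,0,0],
    [0,0,0,0,0,0],
    [0,0,0,0,0,0]
  ],
  "grip": 1,
  "force": 30
}}

```text
time_s: 7.68
position: [0.5512, -0.2613, 0.1037]
tcp_rot: [0.485, -0.514, 0.515, -0.485]
force: [-1.5, -0.7, -0.5]
opening: 0.0016
```

{"api": "drive_tool", "payload": {
  "plan": [
    [0,0,0,0,0,0],
    [0,0,0,0,0,0],
    [0,0,0,0,0,0],
    [0,0,0,0,0,0]
  ]
}}

```text
time_s: 8.18
position: [0.5512, -0.2613, 0.1037]
tcp_rot: [0.485, -0.514, 0.515, -0.485]
force: [-0.1, 0.4, -0.5]
opening: 0.0003
```

```bash
cat >> h.py <<'E'
def proj(f,P):
    T=np.linalg.inv(np.array(f["cam_to_world"])); q=f["mtx"]@(T[:3,:3]@np.array(P)+T[:3,3]); return q[:2]/q[2]
E
python3 -c "
from h import *
s=r.read_state(); p=s['position']; A=R.from_quat(s['tcp_rot']).as_matrix()
ims=[]
for c,(u0,v0) in (('side',(210,230)),('top',(320,130))):
    f=r.grab_frame(c); im=cv2.resize(f['color'][v0:v0+120,u0:u0+120],(400,400),interpolation=cv2.INTER_CUBIC)
    for q,col in ((p,(255,0,0)),(p+.019*A[:,1],(255,255,0)),(p+.03*A[:,0],(255,0,255))):
        x=(proj(f,q)-[u0,v0])*400/120; cv2.circle(im,tuple(int(i) for i in x),3,col,-1)
    ims.append(im)
    W=world(f); print(c)
    for d in r.cut_out(c,'cartridge')[:2]: 
        m=d['mask']&(f['z_map']>0);print(d['confidence'],d['position'],np.percentile(W[m],[3,50,97],axis=0).round(3).tolist())
cv2.imwrite('pics/d.png',np.hstack(ims)[...,::-1])"
```

```text
side
0.67 [274.2, 313.3] [[0.516, -0.273, 0.027], [0.529, -0.268, 0.051], [0.58, -0.255, 0.116]]
top
0.67 [400.0, 196.9] [[0.515, -0.257, 0.041], [0.545, -0.253, 0.073], [0.574, -0.25, 0.116]]
0.34 [206.3, 181.8] [[0.516, 0.15, 0.044], [0.574, 0.197, 0.171], [0.633, 0.247, 0.175]]
```

View pics/d.png

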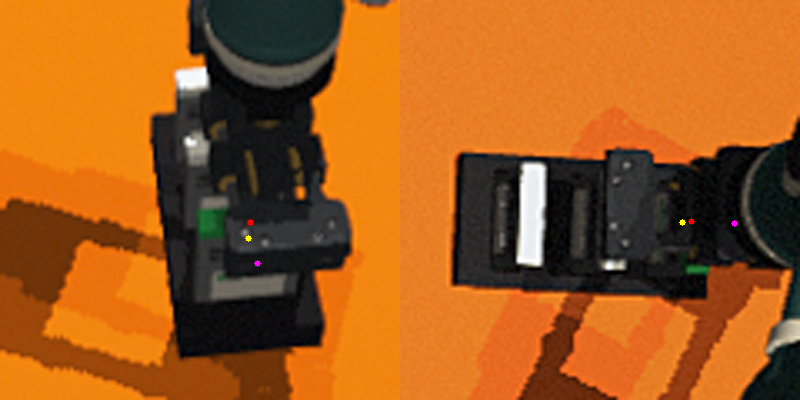

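```bash
python3 -c "
from h import *
f=r.grab_frame('top');W=world(f);g=r.grab_frame('side');V=world(g)
s=r.read_state();print(s['position'],s['opening'])
for v in range(176,213,6): print([ (u,)+tuple((W[v,u]*1000).round().astype(int).tolist()) for u in range(380,432,8)])
print('side')
for v in range(272,316,6): print([ (u,)+tuple((V[v,u]*1000).round().astype(int).tolist()) for u in range(268,318,8)])
"
```

```text
[ 0.55120556 -0.26131578  0.10371731] 0.0004758186037171848
[(380, 609, -225, 3), (388, 587, -181, 229), (396, 609, -267, -1), (404, 609, -286, 4), (412, 609, -308, 1), (420, 582, -230, 278), (428, 579, -234, 309)]
[(380, 585, -197, 106), (388, 574, -181, 231), (396, 574, -197, 231), (404, 574, -214, 229), (412, 572, -221, 258), (420, 569, -227, 285), (428, 566, -228, 326)]
[(380, 570, -196, 112), (388, 562, -181, 228), (396, 562, -198, 226), (404, 562, -214, 228), (412, 560, -220, 259), (420, 558, -228, 281), (428, 554, -225, 333)]
[(380, 550, -167, 218), (388, 549, -181, 228), (396, 561, -254, 41), (404, 549, -214, 228), (412, 547, -220, 260), (420, 546, -226, 287), (428, 543, -225, 330)]
[(380, 537, -166, 222), (388, 537, -180, 231), (396, 537, -196, 231), (404, 537, -214, 229), (412, 536, -220, 259), (420, 534, -226, 287), (428, 533, -227, 324)]
[(380, 525, -166, 219), (388, 525, -180, 228), (396, 531, -252, 46), (404, 529, -252, 107), (412, 525, -237, 208), (420, 523, -230, 275), (428, 523, -242, 283)]
[(380, 516, -216, 31), (388, 516, -236, 30), (396, 516, -251, 47), (404, 515,
[... 642 characters left out ...]
26), (300, 558, -328, 229), (308, 572, -330, 228), (316, 652, -192, 2)]
[(268, 525, -209, 33), (276, 530, -264, 116), (284, 526, -335, 227), (292, 540, -338, 228), (300, 555, -338, 224), (308, 569, -342, 226), (316, 647, -210, 4)]
[(268, 522, -223, 29), (276, 530, -267, 97), (284, 523, -347, 226), (292, 537, -350, 228), (300, 551, -353, 230), (308, 566, -354, 227), (316, 643, -225, 1)]
[(268, 520, -239, 29), (276, 531, -268, 75), (284, 523, -351, 213), (292, 538, -351, 209), (300, 556, -346, 197), (308, 571, -347, 194), (316, 638, -242, 4)]
[(268, 517, -255, 30), (276, 532, -267, 47), (284, 550, -270, 48), (292, 569, -270, 43), (300, 590, -266, 30), (308, 616, -251, -2), (316, 635, -255, 0)]
```

{"api": "drive_tool", "payload": {
  "plan": [
    [0,-0.04,0,0,0,0],
    [0,-0.08,0,0,0,0],
    [0,-0.12,0,0,-10,0],
    [0,-0.16,0,0,-20,0],
    [0,-0.18,0,0,-30,0],
    [0,-0.18,0,0,-40,0],
    [0,-0.18,0,0,-50,0],
    [0,-0.18,0,0,-60,0]
  ],
  "grip": 0.1
}}

```text
time_s: 9.48
position: [0.551, -0.2612, 0.2838]
tcp_rot: [0.678, -0.201, 0.201, -0.678]
force: [0.6, -0.1, -0.6]
opening: 0.04
```

{"api": "drive_tool", "payload": {
  "plan": [
    [0,0,0,0,-10,0],
    [0,0,0,0,-20,0],
    [0,0,0,0,-30,0],
    [0,0,0,0,-30,0]
  ]
}}

```text
time_s: 9.98
position: [0.551, -0.2612, 0.2838]
tcp_rot: [0.707, -0.019, 0.02, -0.707]
force: [-0.6, 0.7, 0.3]
opening: 0.0393
```

```bash
python3 -c "
from h import *
rel(None)
f=r.grab_frame('side');V=world(f);s=r.read_state();p=s['position'];A=R.from_quat(s['tcp_rot']).as_matrix()
c=proj(f,p);u0,v0=(c-[60,50]).astype(int)
im=cv2.resize(f['color'][v0:v0+100,u0:u0+120],(720,600),interpolation=cv2.INTER_CUBIC)
for q,col in ((p,(255,0,0)),(p+.019*A[:,1],(255,255,0)),(p+.02*A[:,0],(255,0,255)),(p-.045*A[:,1],(0,255,255))):
    x=(proj(f,q)-[u0,v0])*6; cv2.circle(im,tuple(int(i) for i in x),3,col,-1)
print(u0,v0)
m=(V[...,2]>.15)&(V[...,2]<.6)&(abs(V[...,1]+.261)<.03)&(abs(V[...,0]-.55)<.06)
for z in np.arange(.2,.45,.01):
    k=m&(abs(V[...,2]-z)<.005)
    if k.sum(): print(round(z,2),k.sum(),V[k][:,:2].min(0).round(3),V[k][:,:2].max(0).round(3))
cv2.imwrite('pics/e.png',im[...,::-1])"
```

```text
t 9.97 pos [ 0.551  -0.2612  0.2838] x [ 0.999 -0.055  0.001] y [ 0.001 -0.001 -1.   ] jawyaw -3.14 F [-0.56  0.66  0.34] op 0.0393 j6 -0.43
230 193
0.3 25 [ 0.519 -0.273] [ 0.582 -0.259]
0.31 63 [ 0.518 -0.273] [ 0.586 -0.251]
0.32 72 [ 0.516 -0.273] [ 0.586 -0.254]
0.33 77 [ 0.516 -0.273] [ 0.587 -0.252]
0.34 68 [ 0.516 -0.273] [ 0.588 -0.259]
0.35 40 [ 0.53  -0.274] [ 0.585 -0.255]
0.36 8 [ 0.579 -0.272] [ 0.58  -0.252]
0.37 36 [ 0.499 -0.291] [ 0.58  -0.238]
0.38 258 [ 0.49  -0.291] [ 0.61  -0.234]
0.39 354 [ 0.499 -0.291] [ 0.603 -0.231]
0.4 360 [ 0.49  -0.289] [ 0.61  -0.239]
0.41 488 [ 0.49  -0.287] [ 0.61  -0.234]
0.42 215 [ 0.511 -0.283] [ 0.567 -0.246]
0.43 114 [ 0.51  -0.282] [ 0.568 -0.244]
0.44 25 [ 0.51  -0.289] [ 0.512 -0.243]
```

View pics/e.png

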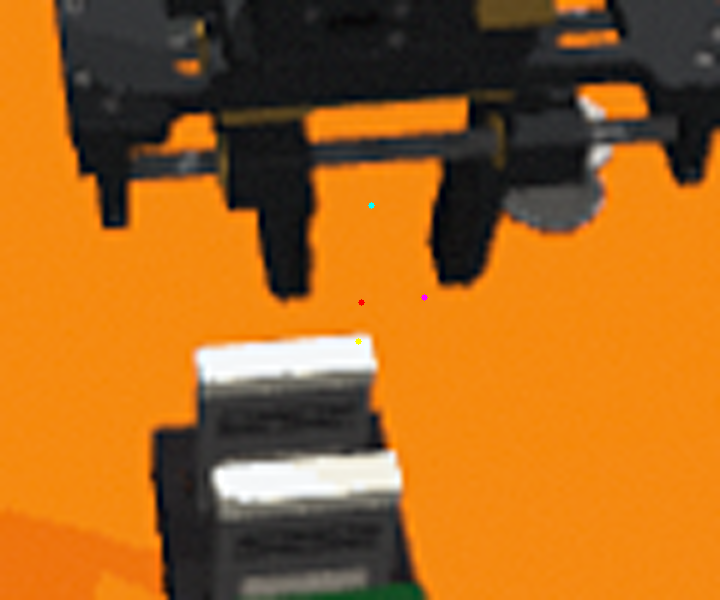

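```bash
python3 -c "
from h import *
f=r.grab_frame('side');K=f['mtx'];T=np.array(f['cam_to_world']);o=T[:3,3];V=world(f)
for u,v in ((230+288/6,193+298/6),(230+460/6,193+285/6)):
  d=T[:3,:3]@np.array([(u-K[0,2])/K[0,0],(v-K[1,2])/K[1,1],1])
  for y in (-.270,-.273): print((o+d*(y-o[1])/d[1]).round(4))
  print((V[int(v)-4:int(v)+2,int(u)]*1000).round().tolist())
rel([.5505,-.2612,.20],86.7)
g=r.grab_frame('top'); W=world(g); m=(W[...,2]>.36)&(W[...,2]<.5)&(abs(W[...,1]+.26)<.06)&(abs(W[...,0]-.55)<.15); print(np.percentile(W[m],[1,50,99],axis=0).round(3).tolist())
"
```

```text
[ 0.5247 -0.27    0.3013]
[ 0.5239 -0.273   0.305 ]
[[525.0, -267.0, 311.0], [525.0, -268.0, 309.0], [525.0, -268.0, 306.0], [525.0, -266.0, 302.0], [525.0, -267.0, 299.0], [589.0, -26.0, 2.0]]
[ 0.579  -0.27    0.2974]
[ 0.5779 -0.273   0.3011]
[[576.0, -271.0, 311.0], [576.0, -271.0, 309.0], [576.0, -272.0, 308.0], [577.0, -270.0, 302.0], [670.0, -27.0, 1.0], [669.0, -30.0, 0.0]]
t 10.07 pos [ 0.551  -0.2612  0.2838] x [ 0.998 -0.056  0.001] y [ 0.001 -0.001 -1.   ] jawyaw -3.21 F [-0.36  0.27  0.87] op 0.0399 j6 -0.43
shift [-0.0006  0.0838 -0.    ]
turn 0 [ 6.000e-02 -8.991e+01  1.000e-02]
turn 180 [-1.000e-02  9.009e+01  6.000e-02]
[[0.461, -0.295, 0.375], [0.544, -0.24, 0.409], [0.643, -0.222, 0.497]]
```

The picture shows the fingertips at crop (288,297) and (460,284), about 34 mm above where the reported TCP puts them (yellow mark at 358,341). So the reported z reads about 34 mm low, and the earlier closes happened just above the cap. I'll allow for this offset.

{"api": "drive_tool", "payload": {
  "plan": [
    [-0.0005,0.01,0,0,10,0],
    [-0.0005,0.02,0,0,20,0],
    [-0.0005,0.03,0,0,30,0],
    [-0.0005,0.04,0,0,40,0],
    [-0.0005,0.06,0,0,50,0],
    [-0.0005,0.08,0,0,60,0],
    [-0.0005,0.1,0,0,70,0],
    [-0.0005,0.12,0,0,80,0]
  ]
}}

```text
time_s: 11.12
position: [0.5506, -0.2612, 0.1632]
tcp_rot: [-0.527, 0.471, -0.472, 0.527]
force: [-0.2, 0.9, -0.1]
opening: 0.0396
```

{"api": "drive_tool", "payload": {
  "plan": [
    [0,0.0,0,0,10,0],
    [0,0.0,0,0,10,0],
    [0,0.0,0,0,10,0]
  ]
}}

```text
time_s: 11.5
position: [0.551, -0.2614, 0.1637]
tcp_rot: [0.484, -0.514, 0.516, -0.485]
force: [-0.3, 0.1, -0.4]
opening: 0.0394
```

```bash
python3 -c "
from h import *
rel([.5505,-.2610,.068],86.7)"
```

```text
t 11.5 pos [ 0.551  -0.2614  0.1637] x [-0.061 -0.998  0.001] y [ 0.002 -0.001 -1.   ] jawyaw -93.5 F [-0.34  0.07 -0.37] op 0.0394 j6 1.15
shift [-0.0004  0.0957 -0.0007]
turn 0 [-8.000e-02  1.798e+02 -1.600e-01]
turn 180 [-0.1  -0.2   0.05]
```

{"api": "drive_tool", "payload": {
  "plan": [
    [0,0.03,0,0,0,0],
    [0,0.045,0,0,0,0],
    [0,0.055,0,0,0,0],
    [0,0.065,0,0,0,0],
    [0,0.07,0,0,0,0],
    [0,0.075,0,0,0,0],
    [0,0.075,0,0,0,0]
  ]
}}

```text
time_s: 12.38
position: [0.551, -0.2614, 0.0885]
tcp_rot: [0.484, -0.514, 0.516, -0.485]
force: [-0.3, 0.2, 1.2]
opening: 0.0395
```

{"api": "drive_tool", "payload": {
  "plan": [
    [0,0.006,0,0,0,0],
    [0,0.012,0,0,0,0],
    [0,0.018,0,0,0,0],
    [0,0.02,0,0,0,0],
    [0,0.02,0,0,0,0]
  ]
}}

```text
time_s: 13.0
position: [0.5509, -0.2614, 0.0682]
tcp_rot: [0.484, -0.515, 0.515, -0.485]
force: [-0.0, 0.5, 0.4]
opening: 0.0398
```

{"api": "drive_tool", "payload": {
  "plan": [
    [0,0,0,0,0,0],
    [0,0,0,0,0,0],
    [0,0,0,0,0,0],
    [0,0,0,0,0,0]
  ],
  "grip": 1,
  "force": 30
}}

```text
time_s: 13.5
position: [0.551, -0.2614, 0.0684]
tcp_rot: [0.484, -0.514, 0.516, -0.485]
force: [-0.9, -0.2, 1.2]
opening: 0.016
```

{"api": "drive_tool", "payload": {
  "plan": [
    [0,-0.01,0,0,0,0],
    [0,-0.025,0,0,0,0],
    [0,-0.05,0,0,0,0],
    [0,-0.09,0,0,0,0],
    [0,-0.13,0,0,0,0],
    [0,-0.17,0,0,0,0],
    [0,-0.2,0,0,0,0],
    [0,-0.21,0,0,0,0]
  ]
}}

```text
time_s: 14.5
position: [0.5519, -0.2619, 0.2823]
tcp_rot: [0.484, -0.513, 0.517, -0.485]
force: [-0.1, 0.2, -1.7]
opening: 0.0156
```

```bash
python3 -c "
from h import *
rel([.5768,.2005,.28],95.9)"
```

```text
t 14.5 pos [ 0.5519 -0.2619  0.2823] x [-0.061 -0.998  0.003] y [ 0.006 -0.004 -1.   ] jawyaw -93.5 F [-0.1   0.18 -1.69] op 0.0156 j6 1.15
shift [-0.463   0.0009 -0.0033]
turn 0 [ -0.31 170.6   -0.54]
turn 180 [-0.36 -9.4   0.21]
```

{"api": "drive_tool", "payload": {
  "plan": [
    [-0.04,0,0,0,-1,0],
    [-0.09,0,0,0,-2,0],
    [-0.14,0,0,0,-3,0],
    [-0.19,0,0,0,-4,0],
    [-0.24,0,0,0,-5,0],
    [-0.29,0,0,0,-6,0],
    [-0.33,0,0,0,-7,0],
    [-0.36,0,0,0,-7,0]
  ]
}}

```text
time_s: 15.5
position: [0.5729, 0.0993, 0.2801]
tcp_rot: [-0.515, 0.482, -0.486, 0.516]
force: [0.1, 0.6, -2.8]
opening: 0.016
```

```bash
python3 -c "
from h import *
rel([.5768,.2005,.28],95.9)"
```

```text
t 15.5 pos [0.5729 0.0993 0.2801] x [ 0.063 -0.998  0.004] y [ 0.004 -0.004 -1.   ] jawyaw -86.41 F [ 0.07  0.58 -2.75] op 0.016 j6 1.64
shift [-0.1008 -0.0002  0.0102]
turn 0 [ -0.35 177.69  -0.36]
turn 180 [-0.23 -2.31  0.22]
```

{"api": "drive_tool", "payload": {
  "plan": [
    [-0.03,0,0.003,0,-1,0],
    [-0.06,0,0.006,0,-2,0],
    [-0.085,0,0.009,0,-2.3,0],
    [-0.098,0,0.0102,-0.2,-2.3,0.2],
    [-0.1008,0,0.0102,-0.2,-2.3,0.2],
    [-0.1008,0,0.0102,-0.2,-2.3,0.2]
  ]
}}

```text
time_s: 16.25
position: [0.5767, 0.1999, 0.2795]
tcp_rot: [0.525, -0.473, 0.474, -0.525]
force: [0.3, 0.2, -1.5]
opening: 0.0157
```

```bash
python3 -c "
from h import *
rel([.5768,.2005,.28],95.9)
f=r.grab_frame('side');V=world(f)
for d in r.cut_out('side','cartridge')[:2]:
    m=d['mask']&(f['z_map']>0);p=V[m];print(round(d['confidence'],2),d['position'],m.sum(),np.percentile(p,[2,50,98],axis=0).round(4).tolist())
    (c,w,a)=cv2.minAreaRect((p[:,:2]*1000).astype(np.float32));print(c,w,a)
    for z in (.24,.26,.28,.3):
        k=p[abs(p[:,2]-z)<.01]; 
        if len(k): print(z,len(k),k[:,:2].min(0).round(4),k[:,:2].max(0).round(4),k[:,:2].mean(0).round(4))
for d in r.place_of('side','cartridge')[:1]+r.place_of('side','dock_mouth')[:1]: print(d)
cv2.imwrite('pics/f.png',cv2.resize(f['color'][60:210,170:370],(800,600),interpolation=cv2.INTER_CUBIC)[...,::-1])"
```

```text
t 16.25 pos [0.5767 0.1999 0.2795] x [ 0.102 -0.995  0.001] y [ 0.    -0.001 -1.   ] jawyaw -84.13 F [ 0.28  0.2  -1.54] op 0.0157 j6 1.76
shift [-0.0006 -0.0005  0.0002]
turn 0 [-9.0000e-02  1.7997e+02  0.0000e+00]
turn 180 [ 0.   -0.03  0.06]
0.56 [260.0, 120.6] 824 [[0.5417, 0.1826, 0.002], [0.5702, 0.1928, 0.267], [0.6118, 0.5997, 0.3274]]
(613.3548583984375, 446.0780944824219) (683.0720825195312, 76.30593872070312) 82.2840347290039
0.24 150 [0.5413 0.1866] [0.6103 0.201 ] [0.5749 0.193 ]
0.26 161 [0.5414 0.1873] [0.6121 0.2041] [0.5751 0.1932]
0.28 158 [0.5417 0.1868] [0.612  0.2026] [0.5752 0.193 ]
0.3 128 [0.5416 0.178 ] [0.6109 0.201 ] [0.5723 0.1921]
{'position': [263.0, 134.5], 'confidence': 0.8}
{'position': [258.4, 145.9], 'confidence': 0.93}
```

View pics/f.png

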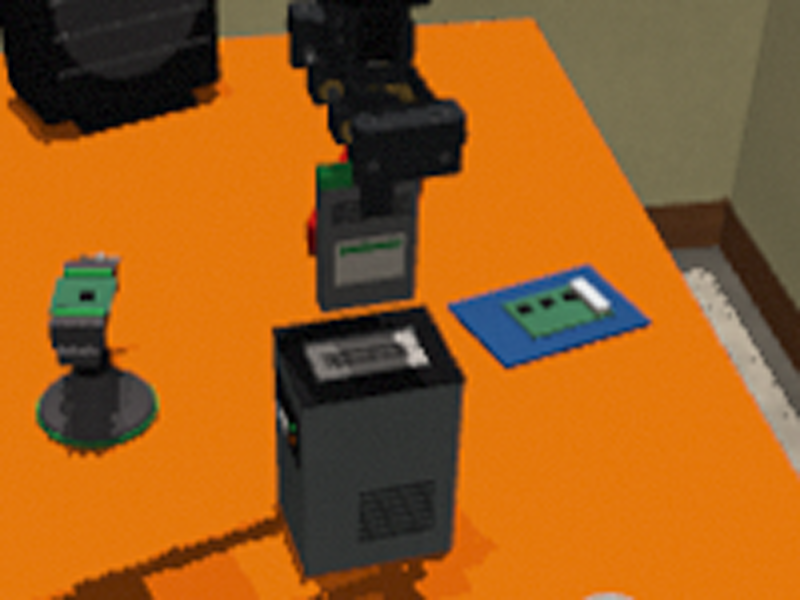

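{"api": "drive_tool", "payload": {
  "plan": [
    [0,0.0,0.0011,0,0,0],
    [0,0.015,0.0011,0,0,0],
    [0,0.03,0.0011,0,0,0],
    [0,0.04,0.0011,0,0,0],
    [0,0.05,0.0011,0,0,0],
    [0,0.06,0.0011,0,0,0],
    [0,0.07,0.0011,0,0,0],
    [0,0.076,0.0011,0,0,0]
  ]
}}

```text
time_s: 17.45
position: [0.5778, 0.1997, 0.2029]
tcp_rot: [0.525, -0.474, 0.474, -0.525]
force: [-0.9, -0.3, -0.6]
opening: 0.0157
```

```bash
python3 -c "
from h import *
rel([.5778,.2000,.1605],95.9)
f=r.grab_frame('side');V=world(f)
print('tau',r.read_state()['torque'])
m=(V[...,2]>.19)&(V[...,2]<.225)&(abs(V[...,0]-.577)<.05)&(abs(V[...,1]-.19)<.012);p=V[m];print(m.sum(),p.min(0),p.max(0))"
```

```text
t 17.45 pos [0.5778 0.1997 0.2029] x [ 0.102 -0.995  0.001] y [ 0.    -0.001 -1.   ] jawyaw -84.17 F [-0.94 -0.32 -0.61] op 0.0157 j6 1.76
shift [-0.0003  0.0424 -0.    ]
turn 0 [-7.0000e-02  1.7993e+02 -1.0000e-02]
turn 180 [-0.   -0.07  0.04]
tau [ 0.09120551 -0.28132628  0.0145492 ]
221 [0.54324906 0.1797482  0.1900812 ] [0.61349543 0.2009195  0.22454276]
```

{"api": "drive_tool", "payload": {
  "plan": [
    [0,0.003,0,0,0,0],
    [0,0.006,0,0,0,0],
    [0,0.009,0,0,0,0],
    [0,0.012,0,0,0,0],
    [0,0.015,0,0,0,0],
    [0,0.018,0,0,0,0],
    [0,0.021,0,0,0,0],
    [0,0.023,0,0,0,0]
  ]
}}

```text
time_s: 18.5
position: [0.5774, 0.1996, 0.1788]
tcp_rot: [0.525, -0.474, 0.474, -0.524]
force: [0.7, 0.0, -0.2]
opening: 0.0157
```

{"api": "drive_tool", "payload": {
  "plan": [
    [0,0.001,0,0,0,0],
    [0,0.002,0,0,0,0],
    [0,0.003,0,0,0,0],
    [0,0.004,0,0,0,0],
    [0,0.005,0,0,0,0],
    [0,0.006,0,0,0,0]
  ]
}}

```text
time_s: 19.25
position: [0.5774, 0.1995, 0.1728]
tcp_rot: [0.525, -0.474, 0.474, -0.524]
force: [-0.5, -0.6, -1.1]
opening: 0.0154
```

{"api": "drive_tool", "payload": {
  "plan": [
    [0,0.0015,0,0,0,0],
    [0,0.003,0,0,0,0],
    [0,0.0045,0,0,0,0],
    [0,0.006,0,0,0,0],
    [0,0.0075,0,0,0,0],
    [0,0.009,0,0,0,0],
    [0,0.0105,0,0,0,0],
    [0,0.0123,0,0,0,0]
  ]
}}

```text
time_s: 20.25
position: [0.5774, 0.1996, 0.1604]
tcp_rot: [0.525, -0.474, 0.474, -0.524]
force: [-0.0, 0.3, 2.1]
opening: 0.0159
```

```bash
python3 -c "
from h import *
rel([.5778,.2000,.1605],95.9)
f=r.grab_frame('side');V=world(f)
cv2.imwrite('pics/g.png',cv2.resize(f['color'][90:190,200:333],(798,600),interpolation=cv2.INTER_CUBIC)[...,::-1])"
```

```text
t 20.25 pos [0.5774 0.1996 0.1604] x [ 0.102 -0.995  0.001] y [-0.001 -0.001 -1.   ] jawyaw -84.17 F [-0.02  0.32  2.15] op 0.0159 j6 1.76
shift [-0.0004 -0.0001  0.0004]
turn 0 [-8.0000e-02  1.7993e+02  9.0000e-02]
turn 180 [ 0.06 -0.07  0.05]
```

View pics/g.png

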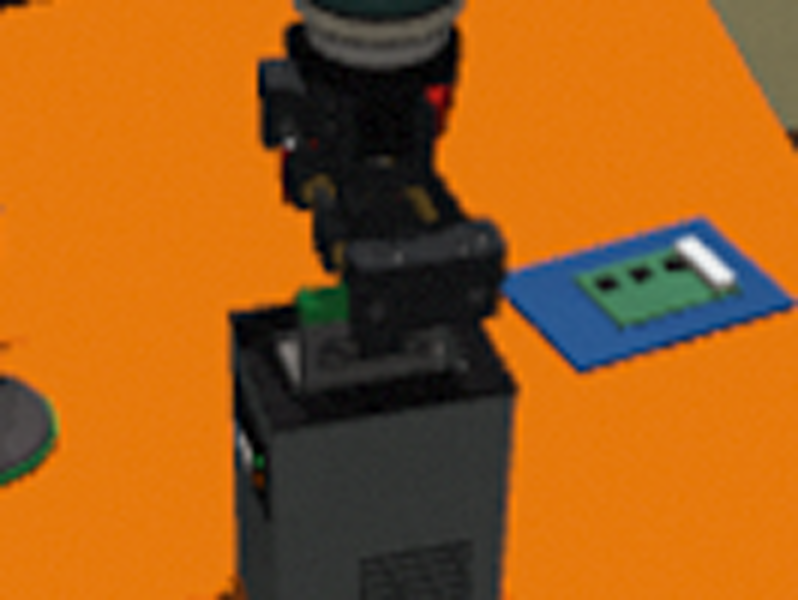

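Cartridge stands upright through the shutters (green cap at crop 325,305), foot about 73 mm below the mouth. Now I release it, rise, close the fingers and turn a quarter.

{"api": "drive_tool", "payload": {
  "plan": [
    [0,0,0,0,0,0],
    [0,0,0,0,0,0],
    [0,0,0,0,0,0],
    [0,0,0,0,0,0],
    [0,-0.015,0,0,0,0],
    [0,-0.03,0,0,0,0],
    [0,-0.05,0,0,0,0],
    [0,-0.065,0,0,0,0]
  ],
  "grip": 0.1
}}

```text
time_s: 21.3
position: [0.5782, 0.1999, 0.2277]
tcp_rot: [-0.525, 0.473, -0.474, 0.525]
force: [0.2, -0.4, -0.2]
opening: 0.0396
```

{"api": "drive_tool", "payload": {
  "plan": [
    [0,0,0,0,-10,0],
    [0,0,0,0,-20,0],
    [0,0,0,0,-30,0],
    [0,0,0,0,-40,0],
    [0,0,0,0,-50,0],
    [0,0,0,0,-60,0],
    [0,0,0,0,-70,0],
    [0,0,0,0,-80,0]
  ],
  "grip": 1
}}

```text
time_s: 22.3
position: [0.5785, 0.1999, 0.2288]
tcp_rot: [-0.707, 0.023, -0.025, 0.707]
force: [1.1, -0.5, -0.1]
opening: 0.0005
```

{"api": "drive_tool", "payload": {
  "plan": [
    [0,0,0,0,-10,0],
    [0,0,0,0,-10,0],
    [0,0,0,0,-10,0]
  ]
}}

```text
time_s: 22.68
position: [0.5786, 0.2, 0.2293]
tcp_rot: [0.706, 0.038, -0.036, -0.706]
force: [-0.3, 0.4, -0.5]
opening: 0.0005
```

```bash
python3 -c "
from h import *
rel([.5774,.2000,.2],5.9)
f=r.grab_frame('side');V=world(f)
d=r.cut_out('side','cartridge')[0];m=d['mask']&(f['z_map']>0);p=V[m];p=p[(p[:,2]>.165)&(p[:,2]<.25)];print(m.sum(),np.percentile(p,[2,50,98],axis=0).round(4).tolist())
k=(V[...,2]>.21)&(V[...,2]<.3)&(abs(V[...,0]-.577)<.04)&(abs(V[...,1]-.2)<.03)
print(V[k].min(0),V[k].max(0),V[k&(V[...,2]<.26)].min(0),V[k&(V[...,2]<.26)].max(0))"
```

```text
t 22.68 pos [0.5786 0.2    0.2293] x [0.995 0.104 0.003] y [ 0.003  0.    -1.   ] jawyaw 5.99 F [-0.26  0.36 -0.47] op 0.0005 j6 0.19
shift [-0.0013  0.0293  0.0002]
turn 0 [0.01 0.09 0.16]
turn 180 [ 2.5000e-01 -1.7991e+02 -2.0000e-02]
404 [[0.5432, 0.1779, 0.1665], [0.5782, 0.1933, 0.1906], [0.6115, 0.2065, 0.2086]]
[0.56205374 0.18575331 0.24518681] [0.59838686 0.20914759 0.29988223] [0.56467328 0.18575331 0.24518681] [0.59450321 0.2051003  0.25934509]
```

{"api": "drive_tool", "payload": {
  "plan": [
    [-0.0013,0.01,0,0,0,0],
    [-0.0013,0.02,0,0,0,0],
    [-0.0013,0.027,0,0,0,0],
    [-0.0013,0.032,0,0,0,0],
    [-0.0013,0.032,0,0,0,0]
  ]
}}

```text
time_s: 23.4
position: [0.5769, 0.1997, 0.1963]
tcp_rot: [0.706, 0.038, -0.037, -0.706]
force: [-1.3, 0.1, 0.8]
opening: 0.0
```

{"api": "drive_tool", "payload": {
  "plan": [
    [0,0.0015,0,0,0,0],
    [0,0.003,0,0,0,0],
    [0,0.0045,0,0,0,0],
    [0,0.006,0,0,0,0],
    [0,0.0075,0,0,0,0],
    [0,0.009,0,0,0,0],
    [0,0.009,0,0,0,0]
  ]
}}

```text
time_s: 24.28
position: [0.5771, 0.1997, 0.1874]
tcp_rot: [0.706, 0.038, -0.037, -0.706]
force: [0.5, -0.2, 2.1]
opening: 0.0006
```

{"api": "drive_tool", "payload": {
  "plan": [
    [0,0.002,0,0,0,0],
    [0,0.004,0,0,0,0],
    [0,0.006,0,0,0,0],
    [0,0.008,0,0,0,0],
    [0,0.01,0,0,0,0],
    [0,0.012,0,0,0,0],
    [0,0.014,0,0,0,0],
    [0,0.016,0,0,0,0]
  ]
}}

```text
time_s: 25.28
position: [0.5772, 0.1997, 0.1712]
tcp_rot: [0.706, 0.038, -0.037, -0.706]
force: [0.5, -0.2, 1.9]
opening: 0.0005
```

```bash
python3 -c "
from h import *
rel([.5774,.2000,.135],5.9)
f=r.grab_frame('side');V=world(f)
d=r.cut_out('side','cartridge')[0];m=d['mask']&(f['z_map']>0);p=V[m];p=p[(p[:,2]>.165)&(p[:,2]<.25)];print(m.sum(),np.percentile(p,[2,50,98],axis=0).round(4).tolist())"
```

```text
t 25.27 pos [0.5772 0.1997 0.1712] x [0.994 0.105 0.002] y [ 0.002 -0.    -1.   ] jawyaw 6.05 F [ 0.47 -0.21  1.87] op 0.0005 j6 0.19
shift [0.0002 0.0362 0.0002]
turn 0 [0.02 0.15 0.1 ]
turn 180 [ 1.6000e-01 -1.7985e+02 -4.0000e-02]
223 [[0.5431, 0.1873, 0.1657], [0.5754, 0.1938, 0.1792], [0.6118, 0.2055, 0.1893]]
```

{"api": "drive_tool", "payload": {
  "plan": [
    [0,0.002,0,0,0,0],
    [0,0.004,0,0,0,0],
    [0,0.006,0,0,0,0],
    [0,0.008,0,0,0,0],
    [0,0.01,0,0,0,0],
    [0,0.012,0,0,0,0],
    [0,0.014,0,0,0,0],
    [0,0.016,0,0,0,0]
  ]
}}

```text
time_s: 26.38
position: [0.577, 0.1997, 0.1548]
tcp_rot: [0.706, 0.038, -0.037, -0.706]
force: [-0.5, 0.3, 2.6]
opening: 0.0008
```

{"api": "drive_tool", "payload": {
  "plan": [
    [0,0.002,0,0,0,0],
    [0,0.004,0,0,0,0],
    [0,0.006,0,0,0,0],
    [0,0.008,0,0,0,0],
    [0,0.01,0,0,0,0],
    [0,0.012,0,0,0,0],
    [0,0.014,0,0,0,0],
    [0,0.016,0,0,0,0]
  ]
}}

```text
time_s: 27.38
position: [0.5771, 0.1997, 0.1387]
tcp_rot: [0.706, 0.038, -0.037, -0.706]
force: [-0.3, -0.4, 2.3]
opening: 0.0002
```

{"api": "drive_tool", "payload": {
  "plan": [
    [0,0.001,0,0,0,0],
    [0,0.002,0,0,0,0],
    [0,0.003,0,0,0,0],
    [0,0.004,0,0,0,0],
    [0,0.005,0,0,0,0],
    [0,0.006,0,0,0,0],
    [0,0.007,0,0,0,0],
    [0,0.008,0,0,0,0]
  ]
}}

```text
time_s: 28.38
position: [0.5769, 0.1996, 0.1303]
tcp_rot: [0.706, 0.038, -0.037, -0.706]
force: [1.1, 1.8, 3.0]
opening: 0.0005
```

{"api": "drive_tool", "payload": {
  "plan": [
    [0,0.0004,0,0,0,0],
    [0,0.0008,0,0,0,0],
    [0,0.0012,0,0,0,0],
    [0,0.0012,0,0,0,0]
  ]
}}

```text
time_s: 28.88
position: [0.5769, 0.1996, 0.129]
tcp_rot: [0.706, 0.038, -0.037, -0.706]
force: [0.1, 0.1, 2.5]
opening: 0.0008
```

{"api": "drive_tool", "payload": {
  "plan": [
    [0,0.0004,0,0,0,0],
    [0,0.0008,0,0,0,0],
    [0,0.0012,0,0,0,0],
    [0,0.0012,0,0,0,0]
  ]
}}

```text
time_s: 29.38
position: [0.5768, 0.1996, 0.1277]
tcp_rot: [0.706, 0.038, -0.037, -0.706]
force: [-0.1, -0.5, 2.3]
opening: 0.0005
```

{"api": "drive_tool", "payload": {
  "plan": [
    [0,0.0004,0,0,0,0],
    [0,0.0008,0,0,0,0],
    [0,0.0012,0,0,0,0],
    [0,0.0012,0,0,0,0]
  ]
}}

```text
time_s: 29.88
position: [0.5769, 0.1996, 0.1265]
tcp_rot: [0.706, 0.038, -0.037, -0.706]
force: [0.2, -0.4, 1.8]
opening: 0.0006
```

{"api": "drive_tool", "payload": {
  "plan": [
    [0,0.0004,0,0,0,0],
    [0,0.0008,0,0,0,0],
    [0,0.0012,0,0,0,0],
    [0,0.0012,0,0,0,0]
  ]
}}

```text
time_s: 30.38
position: [0.5768, 0.1996, 0.1252]
tcp_rot: [0.706, 0.038, -0.037, -0.706]
force: [1.5, 0.7, 2.4]
opening: 0.0004
```

{"api": "drive_tool", "payload": {
  "plan": [
    [0,0.0004,0,0,0,0],
    [0,0.0008,0,0,0,0],
    [0,0.0012,0,0,0,0],
    [0,0.0012,0,0,0,0]
  ]
}}

```text
time_s: 30.88
position: [0.5768, 0.1996, 0.1239]
tcp_rot: [0.706, 0.038, -0.037, -0.706]
force: [1.1, -0.1, 1.9]
opening: 0.0001
```

{"api": "drive_tool", "payload": {
  "plan": [
    [0,0.0004,0,0,0,0],
    [0,0.0008,0,0,0,0],
    [0,0.0012,0,0,0,0],
    [0,0.0012,0,0,0,0]
  ]
}}

```text
time_s: 31.38
position: [0.5768, 0.1996, 0.1226]
tcp_rot: [0.706, 0.038, -0.037, -0.706]
force: [0.4, 0.4, 2.1]
opening: 0.0006
```

{"api": "drive_tool", "payload": {
  "plan": [
    [0,0.0004,0,0,0,0],
    [0,0.0008,0,0,0,0],
    [0,0.0012,0,0,0,0],
    [0,0.0012,0,0,0,0]
  ]
}}

```text
time_s: 31.88
position: [0.5768, 0.1996, 0.1213]
tcp_rot: [0.706, 0.038, -0.037, -0.706]
force: [0.6, 1.0, 2.7]
opening: 0.0002
```

{"api": "drive_tool", "payload": {
  "plan": [
    [0,0.0004,0,0,0,0],
    [0,0.0008,0,0,0,0],
    [0,0.0012,0,0,0,0],
    [0,0.0012,0,0,0,0]
  ]
}}

```text
time_s: 32.38
position: [0.5768, 0.1996, 0.1201]
tcp_rot: [0.706, 0.038, -0.037, -0.706]
force: [0.5, 0.8, 2.5]
opening: 0.0003
```

{"api": "drive_tool", "payload": {
  "plan": [
    [0,0.0004,0,0,0,0],
    [0,0.0008,0,0,0,0],
    [0,0.0012,0,0,0,0],
    [0,0.0012,0,0,0,0]
  ]
}}

```text
time_s: 32.88
position: [0.5769, 0.1997, 0.1196]
tcp_rot: [0.706, 0.038, -0.037, -0.706]
force: [-2.2, 0.6, 6.1]
opening: 0.0003
```

{"api": "drive_tool", "payload": {
  "plan": [
    [0,0.0009,0,0,0,0],
    [0,0.0011,0,0,0,0],
    [0,0.0012,0,0,0,0],
    [0,0.0012,0,0,0,0]
  ]
}}

```text
time_s: 33.38
position: [0.577, 0.1998, 0.1194]
tcp_rot: [0.706, 0.038, -0.037, -0.706]
force: [-2.0, -0.5, 8.0]
opening: 0.0003
```

{"api": "drive_tool", "payload": {
  "plan": [
    [0,0.0012,0,0,0,0],
    [0,0.0014,0,0,0,0],
    [0,0.0016,0,0,0,0],
    [0,0.0016,0,0,0,0]
  ]
}}

```text
time_s: 33.88
position: [0.5771, 0.1999, 0.1192]
tcp_rot: [-0.706, -0.038, 0.037, 0.706]
force: [-2.2, -0.9, 8.4]
opening: 0.0005
```

{"api": "drive_tool", "payload": {
  "plan": [
    [0,0.0016,0,0,0,0],
    [0,0.0018,0,0,0,0],
    [0,0.002,0,0,0,0],
    [0,0.002,0,0,0,0]
  ]
}}

```text
time_s: 34.38
position: [0.5773, 0.2001, 0.119]
tcp_rot: [-0.706, -0.038, 0.037, 0.706]
force: [-3.3, -1.1, 11.7]
opening: 0.0004
```

```bash
python3 -c "
from h import *
rel(None); r.grab_frame('side'); rel(None); r.grab_frame('side'); rel(None)"
```

```text
t 34.38 pos [0.5773 0.2001 0.119 ] x [0.994 0.105 0.002] y [ 0.002  0.    -1.   ] jawyaw 6.05 F [-3.25 -1.07 11.67] op 0.0004 j6 0.19
t 34.42 pos [0.5773 0.2    0.119 ] x [0.994 0.105 0.002] y [ 0.002  0.    -1.   ] jawyaw 6.05 F [-3.14 -0.22 11.44] op 0.0007 j6 0.19
t 34.48 pos [0.5773 0.2001 0.119 ] x [0.994 0.105 0.002] y [ 0.002  0.    -1.   ] jawyaw 6.05 F [-3.25 -0.82 10.84] op 0.0002 j6 0.19
```

{"api": "drive_tool", "payload": {
  "plan": [
    [0,0.002,0,0,0,0],
    [0,0.0022,0,0,0,0],
    [0,0.0024,0,0,0,0],
    [0,0.0024,0,0,0,0],
    [0,0.0024,0,0,0,0]
  ]
}}

```text
time_s: 35.1
position: [0.5775, 0.2002, 0.1188]
tcp_rot: [-0.706, -0.038, 0.036, 0.706]
force: [-3.7, -1.2, 13.3]
opening: 0.0005
```

```bash
python3 -c "
from h import *
rel(None); r.grab_frame('side'); rel(None); r.grab_frame('side'); rel(None)"
```

```text
t 35.1 pos [0.5775 0.2002 0.1188] x [0.994 0.105 0.003] y [ 0.003  0.001 -1.   ] jawyaw 6.05 F [-3.74 -1.23 13.33] op 0.0005 j6 0.19
t 35.15 pos [0.5775 0.2002 0.1188] x [0.994 0.106 0.003] y [ 0.003  0.001 -1.   ] jawyaw 6.06 F [-3.47 -0.49 13.52] op 0.0004 j6 0.19
t 35.2 pos [0.5775 0.2002 0.1188] x [0.994 0.105 0.003] y [ 0.003  0.001 -1.   ] jawyaw 6.05 F [-5.51 -0.94 12.32] op 0.0004 j6 0.19
```

Steady at about 13 N with travel stopped, top about 36 mm below the mouth, so it is at the connector. Now I back out straight up.

{"api": "drive_tool", "payload": {
  "plan": [
    [0,0.001,0,0,0,0],
    [0,0.0,0,0,0,0],
    [0,-0.004,0,0,0,0],
    [0,-0.012,0,0,0,0],
    [0,-0.025,0,0,0,0],
    [0,-0.045,0,0,0,0],
    [0,-0.075,0,0,0,0],
    [0,-0.11,0,0,0,0]
  ]
}}

```text
time_s: 36.2
position: [0.5774, 0.2002, 0.2315]
tcp_rot: [-0.706, -0.039, 0.036, 0.706]
force: [-0.3, -0.5, -0.3]
opening: 0.0007
```

{"api": "drive_tool", "payload": {
  "plan": [
    [0.0,-0.04,0.03,0,0,0],
    [0.0,-0.08,0.07,0,0,0],
    [0.0,-0.1,0.12,0,0,0],
    [0.0,-0.1,0.17,0,0,0],
    [0.0,-0.1,0.2,0,0,0],
    [0.0,-0.1,0.2,0,0,0]
  ]
}}

```text
time_s: 36.95
position: [0.5554, 0.4012, 0.3335]
tcp_rot: [-0.705, -0.041, 0.036, 0.707]
force: [0.5, -0.3, -0.3]
opening: 0.0005
```

```bash
python3 -c "
from h import *
rel(None)
f,W=rects('top')
g,V=rects('side')
x,y,z=W[...,0],W[...,1],W[...,2]
m=(abs(x-.576)<.035)&(abs(y-.2)<.018)&(z>0)
print('top mouth z',np.percentile(z[m],[1,10,50,90,99]).round(4))
a=cv2.resize(f['color'][150:215,165:250],(480,367),interpolation=cv2.INTER_CUBIC)
b=cv2.resize(g['color'][110:210,210:310],(367,367),interpolation=cv2.INTER_CUBIC)
for n in ('cartridge','spool','vise'):
    for d in r.cut_out('top',n)[:2]: print(n,round(d['confidence'],2),d['position'])
cv2.imwrite('pics/h.png',np.hstack([a,b])[:,:800,::-1])"
```

```text
t 36.95 pos [0.5554 0.4012 0.3335] x [0.994 0.109 0.006] y [ 0.006  0.002 -1.   ] jawyaw 6.24 F [ 0.47 -0.3  -0.31] op 0.0005 j6 0.48
top dock c 576.2 200.4 wh 122.5 98.3 ang 6.08 z 0.1717 2456
cart 0
top cart c 552.5 -203.1 wh 17.6 67.4 ang 87.01 z 0.117 234
top cart c 555.9 -145.3 wh 17.3 70.2 ang 86.41 z 0.1167 238
side dock c 578.8 200.7 wh 123.4 102.2 ang 5.73 z 0.1701 941
cart 0
side cart c 554.1 -204.0 wh 19.6 70.1 ang 88.01 z 0.115 238
side cart c 557.4 -145.6 wh 19.3 69.7 ang 84.2 z 0.1149 213
top mouth z [0.1375 0.1675 0.1703 0.1726 0.1749]
spool 0.89 [281.0, 126.7]
vise 0.77 [138.3, 272.1]
```

View pics/h.png

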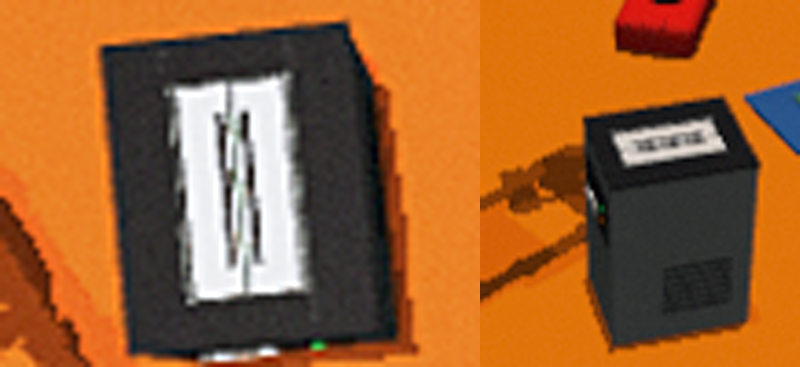

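Both shutters are shut level over the mouth (crop 240,190 and 670,140). Through the centre gap the lowest depth is about 33 mm below the top face. The spares, spool and vise have not moved.

```bash
python3 -c "
from h import *
print(r.hand_in())"
```

```text
the job is handed in; nothing more can be done
None
```

I loaded the green-capped cartridge into the dock, pressed it onto the connector and handed the job in at about 37 s of the 72 s allowed. `hand_in` gives no verdict.

- **Grasp:** My first two grasps closed empty. The camera showed the fingertips about 34 mm higher than the reported TCP implies. I allowed for that, and the third grasp held at a 16 mm opening. The cartridge had not moved in its slot.
- **Insertion:** It went through the shutters upright until its foot was about 73 mm below the mouth, and I let it go there. I then pushed it on with closed fingers turned along the dock's x.
- **Pressing home:** Pushing took a steady 2–3 N, a little under the 3–8 N stated. A firm stop came with the top about 36 mm below the mouth. I built the force up slowly to about 13 N and held it, which is roughly 10 N on the connector. That figure comes from the wrist force and the travel; the plug joint itself can't be read.
- **Last checks:** Both shutters look shut and level, and depth through the gap between them agrees with the cartridge sitting low inside. The spares, spool and vise are within measuring noise of where they were, and the arm is clear of everything.

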